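Brush out a tilted forming cup under suction

TASK

Switch on the suction by pressing the blue key and then the green key, one at a time, without pressing the red one; then take the long brush and scrub out the slanting steel cup: three times down until the bristles all but reach the bottom, each time drawn back until more than half of the bristles show, gently, without ramming the cup. Then lay the brush back in both notches of its rest as it lay before, bristles towards the same end, and let go; leave everything else where it is.

Things in the scene. Friction and masses are not known exactly. Their poses are not given: they have to be found in the camera images.
- cup: Steel cup to clean, fixed, its axis 35 deg above level, its mouth looking up and away from the robot (+x, yawed up to 15 deg). Outside 60 mm across, 110 mm long, with a 66 mm brass band; bore 50 mm across. Origin: centre of the outer face of the closed end, 55 mm above the table; z axis: along the bore, out of the mouth (bore floor at z = 6 mm, rim at 110 mm).
- cup_mouth (a point): Centre of the cup's mouth, level with its rim.
- stand: Green stand that clamps the cup, fixed to the table: foot 130 x 100 x 12 mm, and two posts under and two cheeks beside the cup, 81 mm over all, up to 92 mm high. Origin: on the table, 30 mm ahead (+x) of the point under the cup's origin; x axis: level, the way the mouth looks. Stand and brush rest may stand on either side of the table.
- brush: Long brush, 264 mm, about 0.12 kg, lying level, bristles towards the robot. Origin: on its axis, centre of the red grip block; -x: towards the bristles. Block 56 mm long, 16 mm wide (y), 20 mm high: pinch it across y. Round wooden handle 14 mm across from x = -90 to 95 mm, 22 mm knob at the tail. Yellow and brass bristle head 36 mm across (stiff core 32 mm), x = -100 to -165 mm.
- brush_tip (a point): End of the bristles, on the brush axis, 165 mm from the brush's origin.
- rest_cradle (a point): Where the brush's origin belongs in its dark wooden rest, 55 mm above the table, fixed. Brush lies along this x axis, bristles to -x; z up. V notches (90 deg, open upward, 42 mm wide at the top) in two supports 10 mm thick, 52 mm wide, tops 14 mm above the brush axis, stand 75 mm before (-x) and 65 mm behind this point and carry the round handle. Foot 70 mm wide, 10 mm high.
- blue_key_top (a point): Centre of the top of the blue key (opens the suction): round push key 28 mm across in a black collar, one of three in a row, 50 mm apart, in any order, on a flat grey panel 22 mm high fixed to the table. Its top stands 44 mm above the table and 10 mm above its collar; it is pressed straight down.
- blue_key (a joint): Travel of the blue key: 0 released, 0.006 m fully down (about 5 N); a spring returns it.
- green_key_top (a point): Centre of the top of the green key (starts the fan): round push key 28 mm across in a black collar, one of three in a row, 50 mm apart, in any order, on a flat grey panel 22 mm high fixed to the table. Its top stands 44 mm above the table and 10 mm above its collar; it is pressed straight down.
- green_key (a joint): Travel of the green key: 0 released, 0.006 m fully down (about 5 N); a spring returns it.
- red_key_top (a point): Centre of the top of the red key (stops everything: not to be touched): round push key 28 mm across in a black collar, one of three in a row, 50 mm apart, in any order, on a flat grey panel 22 mm high fixed to the table. Its top stands 44 mm above the table and 10 mm above its collar; it is pressed straight down.
- red_key (a joint): Travel of the red key: 0 released, 0.006 m fully down (about 5 N); a spring returns it.
- die_a: Bystander, loose, to be left alone: flower-shaped iron die with 5 petals and a short pin on top, 80 mm across, 52 mm high with the pin. Origin: centre of its underside.
- die_b: Bystander, loose, to be left alone: flower-shaped iron die with 6 petals and a short pin on top, 82 mm across, 48 mm high. Origin: centre of its underside.
- die_c: Bystander, loose, to be left alone: flower-shaped bright aluminium die with 5 petals and a short pin on top, 96 mm across, 46 mm high. Origin: centre of its underside.
- spare_cup: Bystander, loose, to be left alone: brass cup standing upright, 52 mm across, 60 mm high; not the one to clean. Origin: centre of its underside.
- scriber: Bystander, loose, to be left alone: wooden-handled screwdriver-like tool lying on the table, 200 mm long. Origin: under the tool, x axis along it.
- tin: Bystander, loose, to be left alone: closed pale canister with a white lid and paper label, 70 mm across, 100 mm high. Origin: centre of its underside.

How it is judged:
On the way, in this order (a step that is already met when the one before it is completed fails the run):
1. blue key pressed down (value of joint blue_key above 0.004 m), for 0.05 s.
2. then green key pressed down (value of joint green_key above 0.004 m), for 0.05 s.
3. first time: bristle end inside the cup within 24 mm of the bore floor (z of brush_tip in the frame of cup between 0 and 0.03 m and x of brush_tip in the frame of cup between -0.022 and 0.022 m and y of brush_tip in the frame of cup between -0.022 and 0.022 m), for 0.05 s.
4. first time: brush drawn back up until its end is at most 33 mm inside the mouth, or out (z of brush_tip in the frame of cup above 0.077 m), for 0.05 s.
5. second time: bristle end inside the cup within 24 mm of the bore floor (all of step 3), for 0.05 s.
6. second time: brush drawn back up until its end is at most 33 mm inside the mouth, or out (z of brush_tip in the frame of cup above 0.077 m), for 0.05 s.
7. third time: bristle end inside the cup within 24 mm of the bore floor (all of step 5), for 0.05 s.
8. third time: brush drawn back up until its end is at most 33 mm inside the mouth, or out (z of brush_tip in the frame of cup above 0.077 m), for 0.05 s.
At the end, for the whole second after the job is handed in: The brush lies released and at rest in its rest: its origin within 20 mm along, 10 mm across and 8 mm in height of the rest's cradle point, bristles to the rest's -x end; all keys are released (travel under 2 mm) (x of brush in the frame of rest_cradle between -0.02 and 0.02 m and y of brush in the frame of rest_cradle between -0.01 and 0.01 m and z of brush in the frame of rest_cradle between -0.008 and 0.008 m and x of brush_tip in the frame of rest_cradle below -0.13 m and linear speed of brush below 0.02 m/s and contact force between brush and the fingers below 0.1 N and value of joint each of blue_key, green_key, red_key below 0.002 m); the robot touches nothing.
It fails at once if red stop key pressed (value of joint red_key above 0.003 m).
It fails at once if blue and green keys down at the same time (value of joint each of blue_key, green_key above 0.003 m).
It fails at once if brush rammed against the cup with more than 25 N (contact force between brush and cup above 25 N).
It fails at once if a bystander displaced by more than 25 mm (distance of any of die_a, die_b, die_c, spare_cup, scriber, tin from where it was at the start of the episode above 0.025 m).
It also fails if it takes over 72 s, if anything falls off the work surface, if the arm or the gripper's body presses on something with over 40 N, if the wrist force passes 120 N, or if a joint passes its speed limit or range.

ROBOT

A 7-joint arm with a two-finger parallel gripper is mounted at the origin on the work surface. World frame = base frame: x ahead of the robot, y to its left, z up, the work surface at z = 0. Lengths are in m, angles in rad, forces in N, time in s.
With the tool pointing down it reaches from about 0.425 to 0.925 m from the base axis. Payload 6.8 kg.
Tool frame: the origin (TCP) lies on the centre line of the jaws, within the pads' length; the fingertips stand manip.nose_length ahead of it and the grasp point (between the pads) lies 3 mm ahead of it (manip.nose_length is the distance from the TCP to the fingertips, in m); z points along the fingers, y is the line along which they close (so a half turn about z gives the same grasp; the last joint's range is limited). The gripper opens to 85 mm and grips with 20 to 120 N. Pads are 22 mm wide; open, the fingers measure 114 mm over their backs; the gripper's body (76 mm by 85 mm) begins 54 mm behind the grasp point. The pads swing forward as they close: fully open they stand 13 mm farther back than shut.
Start: joints at [1.075, 0.477, 0.022, 1.555, -0.011, 1.109, -0.083], TCP at [0.255, -0.625, 0.253] pointing down, gripper open.
Joint ranges: [-2.96, 2.96], [-0.34, 2.1], [-1.41, 1.46], [0.24, 2.44], [-1.37, 4.51], [0.17, 1.92], [-2.96, 2.96]. Speed limits (rad/s): [2.39, 2.39, 3.14, 3.14, 3.14, 3.14, 3.14].

INTERFACE

Orientations are given as a rotation vector (axis times angle).
In Python, from rig import manip, telemetry, grab_frame, camera_model gives the robot as it stands (manip), with the cameras as plain functions and the readings (telemetry).
- The arm moves only by the shell command python3 shift.py 'ROWS' [OPENING] [FORCE]. ROWS is rows parted by semicolons, their numbers by spaces, 1 to 5 of them, each of 6 numbers: dx, dy, dz in m, then a rotation vector rx, ry, rz in rad; each row is the pose to reach, as a shift and turn from the pose commanded when the command began, along the tool's axes at that moment; what a row does not reach only later rows make up. A row lasts 1/12 s, in which the tool goes at most 0.0417 m and 0.125 rad, less where a joint would pass 70% of its speed; a pose out of reach is approached as far as the arm can. OPENING is the opening from 0.0 (shut) to 1.0 (fully open), set as the command begins (- or left out keeps the last). The fingers move at their own pace and stop on an object; FORCE is the grip in N (left out, the last holds). Time passes only in rows, so rows that do not move let the fingers close. It prints the time, the measured TCP pose, the force, the opening and the grip force at its end.
- telemetry.sense(): the state, without advancing time (a new reading comes with each control period).
- grab_frame(name): name is "side" or "top" or "wrist"; returns the picture (420x560x3 uint8, red, green, blue); there is no depth.
- camera_model(name): a dict with "fovy" (degrees; the focal length in pixels is half the picture's height over the tangent of half this angle, whatever the lens; pixels are square), "cx", "cy" (the principal point, pixels), "R" (3x3) and "t" (3): a world point X has camera coordinates R X + t; the wrist camera has in their place "hand_eye" (4x4, takes a point from camera to tool coordinates, whose origin is the TCP and whose axes are the flange's). Camera axes: x right, y down, z forward; pixel columns grow to the right and rows downward; lengths in m; the calibration is good to about 2 mm. A picture is of the moment at which its call begins: read the wrist's pose just before it. camera_model takes no time and is no camera call.
- manip.finish_job(): hands the job in; it is judged then, once.
The state is a dict: "time_s": time; "q": joint angles; "qd": joint speeds; "joint_torque": joint torques, N m; "ee_pos": TCP position; "orientation": TCP orientation; "contact_force": force on the tool from outside, world axes, zero at the start; "ft_torque": the same for the moment, N m; "opening": opening from 0.0 (shut) to 1.0 (fully open); "grasp_force": force on a finger pad.
Only numpy, scipy, OpenCV 4.12 (cv2) and the standard library are available. Lean on these libraries where they do the work, as an engineer would, in place of code of your own. Each camera call takes 0.05 s, during which the arm holds its last target. There are 200 camera calls.

## Working session

There is one attempt and no reset: what is moved stays moved. The work goes in short steps, Python scripts to look and compute and a shell command to move; the robot and the scene stay as the last step left them, time stands still between calls to the robot, and variables do not carry over. Pictures are saved under pics/ and viewed, at most 10 in all, crops included, and the job is handed in when it is done.

```bash
ls; mkdir -p pics
python3 - <<'E'
from rig import manip, telemetry, grab_frame, camera_model
import cv2,numpy as np
print(telemetry.sense(), manip.nose_length)
for n in("side","top","wrist"):
    m=camera_model(n);print(n,m)
    im=grab_frame(n);cv2.imwrite(f"pics/{n}0.png",im[:,:,::-1])
E
```

```text
pics
rig.py
shift.py
{'time_s': 0.0, 'q': array([ 1.07488992,  0.47779143,  0.02233055,  1.55647781, -0.01150462,
        1.10927977, -0.08307315]), 'qd': array([ 0.00056486, -0.00115946, -0.00122058, -0.00104378,  0.00101897,
        0.00015545, -0.00038444]), 'joint_torque': array([-1.33371987e-04, -5.96449900e+01,  1.60761058e+00, -2.81192923e+01,
        1.24613161e-02,  9.38696845e-03,  8.71156203e-06]), 'ee_pos': array([ 0.25503974, -0.62435864,  0.25232018]), 'orientation': array([-3.08096938e+00, -6.05098248e-01,  7.48336942e-04]), 'contact_force': array([0.03656839, 0.48875552, 0.69809241]), 'ft_torque': array([-0.04779872, -0.02534757,  0.02357495]), 'grasp_force': 0.0, 'opening': 0.9978289094671096} 0.022
side {'fovy': 55.28349629868109, 'cx': 284.00242383261076, 'cy': 204.5352609023817, 'R': array([[-0.65681077, -0.75405274,  0.00201944],
       [-0.4951288 ,  0.42925446, -0.75537281],
       [ 0.56872408, -0.49713688, -0.65529218]]), 't': array([0.40112751, 0.37210785, 0.77174656])}
top {'fovy': 46.53635513728442, 'cx': 281.21245700011286, 'cy': 211.17831185078433, 'R': array([[-0.02534916, -0.99956717, -0.01492969],
       [-0.99696053,  0.02637798, -0.07330688],
       [ 0.07366896,  0.01302604, -0.99719768]]), 't': array([0.02087581, 0.59710532, 1.35397462])}
wrist {'fovy': 61.20206234121816, 'cx': 280.03756209268727, 'cy': 210.86657792499935, 'hand_eye': array([[ 1.77935180e-04, -9.57237965e-01, -2.89301654e-01,
         7.34802910e-02],
       [ 9.99999981e-01,  1.48977996e-04,  1.22114004e-04,
        -3.33938592e-04],
       [-7.37925795e-05, -2.89301671e-01,  9.57237974e-01,
        -1.20408562e-01],
       [ 0.00000000e+00,  0.00000000e+00,  0.00000000e+00,
         1.00000000e+00]])}
```

Run:
```python
import cv2
for n in("top","side"):
    im=cv2.imread(f"pics/{n}0.png");cv2.imwrite(f"pics/{n}0b.png",cv2.resize(im,(800,600),interpolation=cv2.INTER_CUBIC))
```

```text
(no output)
```

View pics/top0b.png

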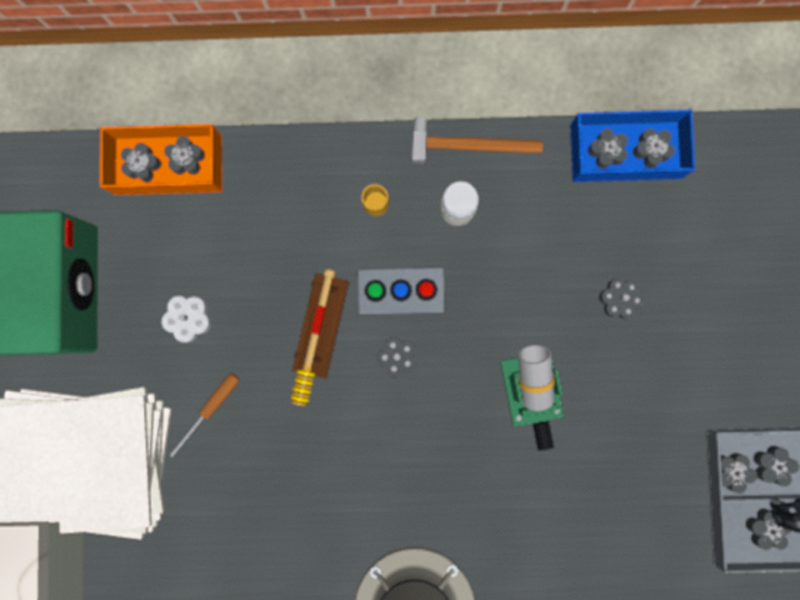

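View pics/side0b.png

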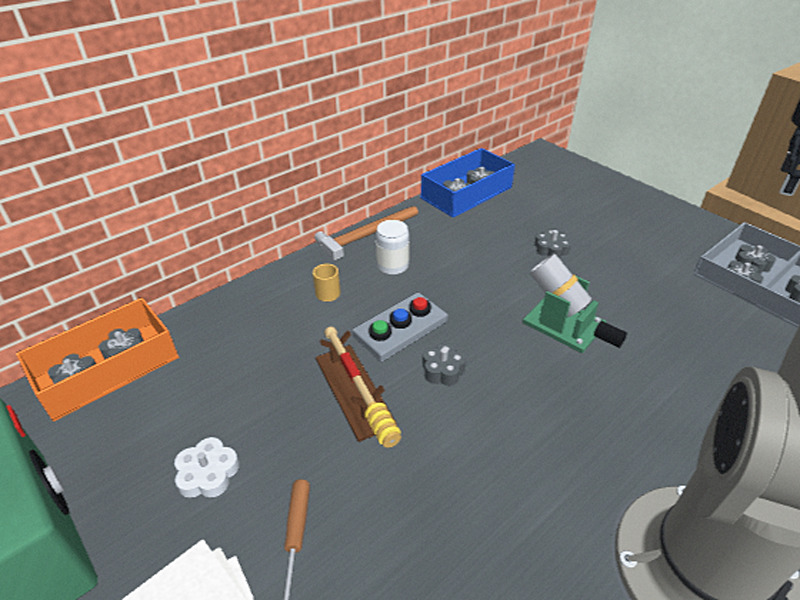

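The top view shows the brush on its rest (block at about (318,320) in the 800 px picture, bristles at (302,388)). The keys, green, blue, red, are at (375,290), (401,290) and (427,289). The cup mouth is at (535,355) with the band at (537,385). The side view shows the same things: block (350,365), bristle end (391,438), cup mouth (548,268).

```bash
cat > h.py <<'E'
import numpy as np,cv2
from rig import manip, telemetry, grab_frame, camera_model
from scipy.spatial.transform import Rotation as Ro
def PR(n):
    m=camera_model(n);f=210/np.tan(np.radians(m['fovy']/2))
    K=np.array([[f,0,m['cx']],[0,f,m['cy']],[0,0,1]])
    if n=='wrist':
        s=telemetry.sense();T=np.eye(4);T[:3,:3]=Ro.from_rotvec(s['orientation']).as_matrix();T[:3,3]=s['ee_pos']
        C=np.linalg.inv(T@m['hand_eye'])[:3]
    else: C=np.c_[m['R'],m['t']]
    return K@C
def tri(*obs):  # (P,uv)...
    A=np.vstack([[uv[0]*P[2]-P[0],uv[1]*P[2]-P[1]] for P,uv in obs])
    X=np.linalg.lstsq(A[:,:3],-A[:,3],rcond=None)[0]
    r=[np.round(proj(P,X)-uv,1) for P,uv in obs]
    return X,r
def proj(P,X):
    p=P@np.r_[X,1];return p[:2]/p[2]
def ray(P,uv,z):  # point at height z
    A=np.array([uv[0]*P[2]-P[0],uv[1]*P[2]-P[1]])
    return np.r_[np.linalg.solve(A[:,:2],-A[:,3]-A[:,2]*z),z]
E
python3 - <<'E'
from h import *
out=[]
R={}
for n,boxes in (("top",[(195,180,135),(330,240,100)]),("side",[(210,200,135),(355,170,100)])):
    im=cv2.imread(f"pics/{n}0.png")
    for x,y,w in boxes:
        out.append(cv2.resize(im[y:y+w*3//4,x:x+w],(400,300),interpolation=cv2.INTER_CUBIC))
    h=cv2.cvtColor(im,cv2.COLOR_BGR2HSV)
    for c,lo,hi,box in (("green",50,75,None),("blue",100,120,None),("red",0,6,None)):
        x0,y0,x1,y1=(245,180,312,220) if n=="top" else (245,195,312,245)
        s=h[y0:y1,x0:x1];m=(s[...,0]>=lo)&(s[...,0]<=hi)&(s[...,1]>150)&(s[...,2]>90)
        k,l,st,ce=cv2.connectedComponentsWithStats(m.astype(np.uint8));i=1+st[1:,4].argmax()
        R[n,c]=ce[i]+[x0,y0];print(n,c,st[i],R[n,c])
cv2.imwrite("pics/m0.png",np.vstack([np.hstack(out[:2]),np.hstack(out[2:])]))
for c in("green","blue","red"):print(c,tri((PR("top"),R["top",c]),(PR("side"),R["side",c])))
E
```

```text
top green [12 18 11 10 85] [262.22352941 202.69411765]
top blue [30 17 11 12 99] [280.07070707 202.47474747]
top red [48 17 11 11 94] [298.10638298 202.05319149]
side green [16 30 11  8 31] [265.32258065 228.29032258]
side blue [30 21 11  9 78] [279.96153846 220.08974359]
side red [44 13 10  9 70] [293.6        212.17142857]
green (array([0.621598  , 0.05757404, 0.03367043]), [array([0.1, 0.1]), array([-0.2, -0. ])])
blue (array([0.62063542, 0.00737645, 0.03367758]), [array([0.2, 0.2]), array([-0.3, -0. ])])
red (array([ 0.62055024, -0.04303698,  0.03315958]), [array([0.1, 0.1]), array([-0.3, -0. ])])
```

View pics/m0.png

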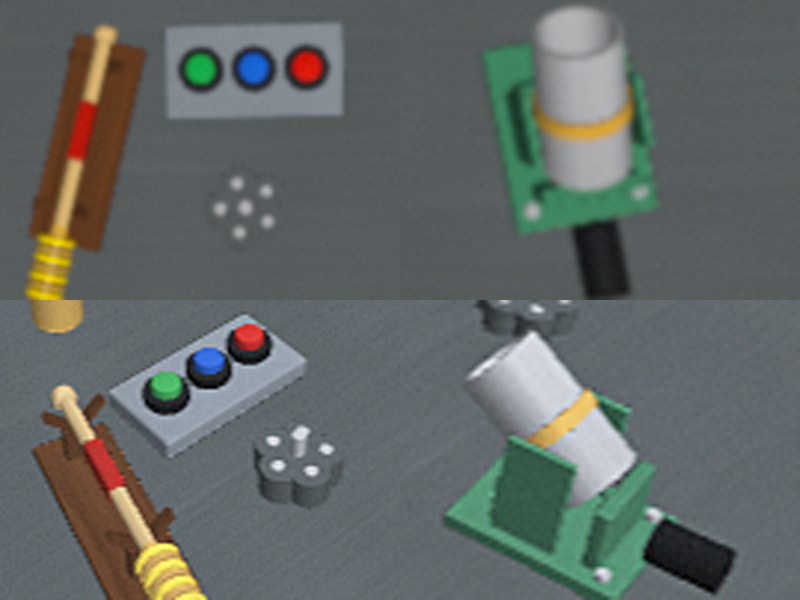

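The montage gives the block at top (222.7,223.9) and side (245.4,256), the tail at top (230.4,191.5) and side (231.3,232.1), and the cup mouth at top (374.5,248.8) and side (380.5,184.2). Key heights come out about 10 mm low, so I check other points and then refine with the wrist camera.

Run:
```python
from h import *
T,S=PR("top"),PR("side")
for n,a,b in (("block",(222.7,223.9),(245.4,256)),("tail",(230.4,191.5),(231.3,232.1)),("tip",(210,281.4),(273.7,306.6)),("mouth",(374.5,248.8),(380.5,184.2)),
 ("greentop",(262.2,202.7),(266.4,227.3)),("stand screw R",(490.,0),(0,0)),):
    if n[0:5]!="stand":print(n,tri((T,np.array(a)),(S,np.array(b))))
print(ray(T,(222.7,223.9),.062),ray(T,(374.5,248.8),.118),[ray(T,(u,202.5),.044) for u in (262.2,280.1,298.1)])
s=telemetry.sense();print(Ro.from_rotvec(s['orientation']).as_matrix().round(3))
```

```text
block (array([0.56393993, 0.16664658, 0.05204413]), [array([0.2, 0.1]), array([-0.4, -0. ])])
tail (array([0.65346999, 0.14415918, 0.05180008]), [array([0.1, 0. ]), array([-0.1, -0. ])])
tip (array([0.40808823, 0.20536951, 0.04862182]), [array([-0.1, -0.1]), array([0.3, 0. ])])
mouth (array([ 0.48523754, -0.23705713,  0.11321027]), [array([0.2, 0.3]), array([-0.5, -0. ])])
greentop (array([0.62046325, 0.05665209, 0.03783923]), [array([0.4, 0.3]), array([-0.7, -0.1])])
[0.56384861 0.16578181 0.062     ] [ 0.48595219 -0.2357195   0.118     ] [array([0.62138768, 0.05730689, 0.044     ]), array([0.62005904, 0.00759282, 0.044     ]), array([ 0.61872445, -0.04234392,  0.044     ])]
[[ 0.926  0.378 -0.001]
 [ 0.378 -0.926  0.001]
 [-0.    -0.001 -1.   ]]
```

```bash
python3 shift.py '0.15 -0.14 -0.03 0 0 0.387;0.15 -0.14 -0.03 0 0 0.387;0.15 -0.14 -0.03 0 0 0.387;0.15 -0.14 -0.03 0 0 0.387;0.15 -0.14 -0.03 0 0 0.387' 0
```

```text
time_s: 0.57
ee_pos: [0.3417, -0.4364, 0.2833]
orientation: [-3.141, 0.0, 0.001]
contact_force: [0.9, -1.0, -0.3]
opening: 0.303
grasp_force: 0.0
```

```bash
python3 shift.py '0.08 -0.186 -0.02 0 0 0;0.08 -0.186 -0.02 0 0 0;0.08 -0.186 -0.02 0 0 0;0.08 -0.186 -0.02 0 0 0;0.08 -0.186 -0.02 0 0 0' 
python3 shift.py '0 0 0 0 0 0;0 0 0 0 0 0'
cat > snap.py <<'E'
import sys;from h import *
n=sys.argv[1];P=PR("wrist");im=grab_frame("wrist")
cv2.imwrite(f"pics/{n}.png",im[:,:,::-1]);np.save(f"pics/{n}.npy",P)
E
python3 snap.py A
python3 shift.py '0.1 -0.12 0 0 0 0;0.1 -0.12 0 0 0 0;0.1 -0.12 0 0 0 0;0.1 -0.12 0 0 0 0;0.1 -0.12 0 0 0 0' 
python3 shift.py '0 0 0 0 0 0;0 0 0 0 0 0' 
python3 snap.py B
python3 - <<'E'
import cv2,numpy as np
cv2.imwrite("pics/AB.png",np.vstack([cv2.resize(cv2.imread(f"pics/{n}.png"),(400,300),interpolation=cv2.INTER_AREA) for n in "AB"]))
from h import *
for n in "AB":
    P=np.load(f"pics/{n}.npy");print(n,proj(P,np.array([.486,-.237,.118])),proj(P,np.array([.40,-.25,.055])))
E
```

```text
time_s: 0.98
ee_pos: [0.4216, -0.2497, 0.3036]
orientation: [-3.141, -0.003, -0.0]
contact_force: [1.1, 0.2, -0.4]
opening: 0.003
grasp_force: 0.0
time_s: 1.15
ee_pos: [0.422, -0.2503, 0.3035]
orientation: [3.142, 0.009, 0.001]
contact_force: [-0.9, -0.3, -0.7]
opening: -0.0
grasp_force: 0.0
time_s: 1.62
ee_pos: [0.5243, -0.1274, 0.3029]
orientation: [-3.139, -0.012, -0.002]
contact_force: [0.1, 0.1, 1.0]
opening: -0.001
grasp_force: 0.0
time_s: 1.78
ee_pos: [0.5202, -0.1346, 0.3027]
orientation: [3.141, -0.003, -0.002]
contact_force: [-0.3, -0.8, 0.1]
opening: -0.0
grasp_force: 0.0
A [264.71246956 115.37637953] [279.7551156  196.62005273]
B [392.66777162 226.46118905] [380.53352063 278.79735157]
```

View pics/AB.png

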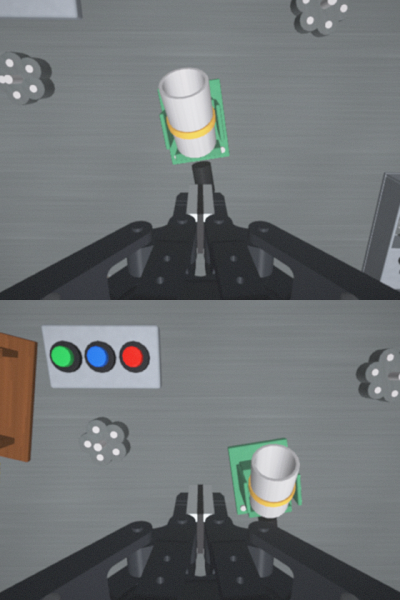

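Wrist views: in A the cup mouth is near (260,115) full-res and in B near (385,228). B also shows the keys. I enlarge both.

Run:
```python
import cv2,numpy as np
o=[]
for n,x,y in(("A",200,80),("B",320,190)):
    o.append(cv2.resize(cv2.imread(f"pics/{n}.png")[y:y+150,x:x+133],(400,451),interpolation=cv2.INTER_CUBIC))
cv2.imwrite("pics/AB2.png",np.hstack(o))
```

```text
(no output)
```

View pics/AB2.png

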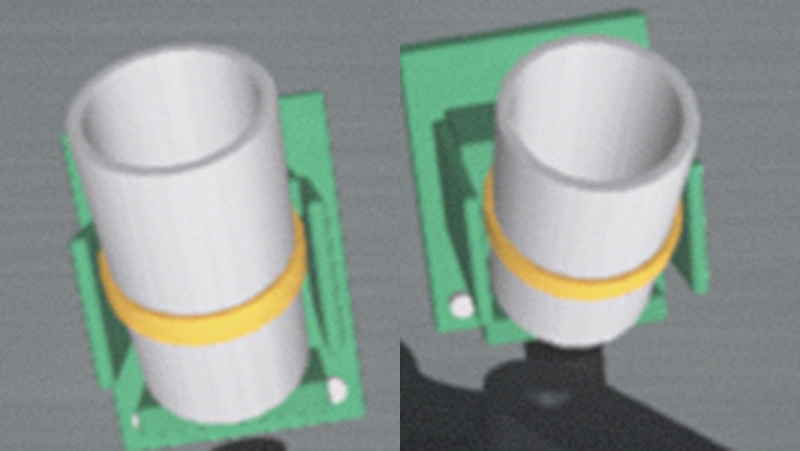

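Run:
```python
from h import *
from scipy.optimize import least_squares
s=3.0075;A,B=np.load("pics/A.npy"),np.load("pics/B.npy")
fa=lambda p:np.array([200+p[0]/s,80+p[1]/s]);fb=lambda p:np.array([320+p[0]/s,190+p[1]/s])
print("mouth",tri((A,fa((173.5,109))),(B,fb((197.5,113.5)))))
def yaw(P,f,a,b):
    d=ray(P,f(a),.012)-ray(P,f(b),.012);return np.degrees(np.arctan2(d[1],d[0])),np.linalg.norm(d)
print(yaw(A,fa,(325,95),(362,415)),yaw(A,fa,(65,135),(125,448)),yaw(B,fb,(2,60),(40,330)))
d=ray(B,fb((245,12)),.012)-ray(B,fb((2,48)),.012);print(np.degrees(np.arctan2(d[0],-d[1])))
t=np.linspace(0,2*np.pi,73);c,e=np.cos(np.radians(35)),np.sin(np.radians(35))
def model(x):
    M=x[:3];cy,sy=np.cos(x[3]),np.sin(x[3]);z=np.array([c*cy,c*sy,e]);u=np.array([-sy,cy,0]);v=np.cross(z,u)
    ring=.03*(np.outer(np.cos(t),u)+np.outer(np.sin(t),v))
    out=[]
    for P,f in((A,fa),(B,fb)):
        o=f((0,0));g=lambda X:np.array([(proj(P,q)-o)*s for q in X])
        r=g(M+ring);b=g(M-.11*z+ring)
        out+=[r[:,0].min(),r[:,0].max(),r[:,1].min(),r[:,1].max(),b[:,1].max()]
    return np.array(out)
obs=np.array([68,279,44,174,421, 96,299,37,190,347.])
r=least_squares(lambda x:np.r_[(model(x)-obs)],[.485,-.237,.115,.19])
print(r.x,np.degrees(r.x[3]),r.fun.round(1))
r=least_squares(lambda x:np.r_[(model(np.r_[x,np.radians(11)])-obs)],[.485,-.237,.115])
print(r.x,r.fun.round(1))
```

```text
mouth (array([ 0.48503197, -0.23092701,  0.11798691]), [array([-0.3,  0.3]), array([ 0.2, -0.3])])
(np.float64(8.481227473643578), np.float64(0.12623482011184323)) (np.float64(8.85088148487059), np.float64(0.12606649934380648)) (np.float64(9.437273436542409), np.float64(0.12449517555660494))
8.69183319055237
[ 0.48603913 -0.23090816  0.11501578  0.10250103] 5.872876443602846 [-1.1  1.5 -1.4  3.1  4.2 -0.3 -0.2 -6.5  1.2 -1.3]
[ 0.4859213  -0.23070189  0.11553206] [-0.3  0.1 -2.6  5.1  2.5 -0.9  1.1 -6.5  2.9 -2.8]
```

Run:
```python
from h import *
B=np.load("pics/B.npy");im=cv2.imread("pics/B.png");h=cv2.cvtColor(im,cv2.COLOR_BGR2HSV)[0:130,50:230]
T=PR("top");tp={"green":(262.22,202.69),"blue":(280.07,202.47),"red":(298.1,202.05)}
for c,lo,hi in(("green",50,80),("blue",100,120),("red",0,6)):
    m=(h[...,0]>=lo)&(h[...,0]<=hi)&(h[...,1]>130)&(h[...,2]>190)
    k,l,st,ce=cv2.connectedComponentsWithStats(m.astype(np.uint8));i=1+st[1:,4].argmax();uv=ce[i]+[50,0]
    print(c,st[i],uv,ray(B,uv,.044),ray(T,tp[c],.044),tri((B,uv),(T,np.array(tp[c]))))
```

```text
green [ 23  66  25  27 523] [85.14340344 78.6042065 ] [0.61743108 0.06043412 0.044     ] [0.62085642 0.05726323 0.044     ] (array([0.61901593, 0.05683537, 0.05066818]), [array([-0.2, -2.2]), array([0. , 0.4])])
blue [ 72  65  27  28 592] [135.0152027   78.75337838] [0.61720531 0.01051355 0.044     ] [0.62014487 0.00767398 0.044     ] (array([0.61839858, 0.00747263, 0.05184231]), [array([-0.2, -1.8]), array([0. , 0.4])])
red [122  65  27  29 602] [184.69601329  79.01993355] [ 0.6168693  -0.03923079  0.044     ] [ 0.61997773 -0.04237888  0.044     ] (array([ 0.61781826, -0.04222152,  0.05625276]), [array([-0.2, -1.9]), array([0.1, 0.4])])
```

```bash
python3 shift.py '0.1 -0.144 0.1 0 0 0;0.1 -0.144 0.1 0 0 0;0.1 -0.144 0.1 0 0 0;0.1 -0.144 0.1 0 0 0;0.1 -0.144 0.1 0 0 0' 
python3 shift.py '0 0 0.04 0 0 0;0 0 0.08 0 0 0;0 0 0.12 0 0 0;0 0 0.12 0 0 0'
```

```text
time_s: 2.25
ee_pos: [0.6212, 0.0111, 0.2019]
orientation: [3.141, -0.003, -0.001]
contact_force: [0.6, -0.1, 0.2]
opening: 0.001
grasp_force: 0.0
time_s: 2.58
ee_pos: [0.6149, 0.0085, 0.0755]
orientation: [3.139, -0.003, -0.022]
contact_force: [-2.1, -0.5, -1.2]
opening: 0.001
grasp_force: 0.0
```

```bash
python3 shift.py '0 0 0 0 0 0;0 0 0 0 0 0;0 0 0 0 0 0'
python3 shift.py '0 0 0.005 0 0 0;0 0 0.01 0 0 0;0 0 0.014 0 0 0;0 0 0.014 0 0 0'
```

```text
time_s: 2.83
ee_pos: [0.623, 0.0109, 0.0866]
orientation: [-3.142, 0.001, -0.008]
contact_force: [0.6, 0.8, -0.5]
opening: -0.001
grasp_force: 0.0
time_s: 3.17
ee_pos: [0.6203, 0.0116, 0.0688]
orientation: [3.141, 0.001, -0.001]
contact_force: [-0.7, -0.0, -0.1]
opening: -0.0
grasp_force: 0.0
```

```bash
python3 shift.py '0 0 0.004 0 0 0;0 0 0.008 0 0 0;0 0 0.008 0 0 0;0 0 0.008 0 0 0'
```

```text
time_s: 3.5
ee_pos: [0.6211, 0.0117, 0.0615]
orientation: [3.142, 0.001, 0.001]
contact_force: [-0.6, 0.5, 3.5]
opening: -0.002
grasp_force: 2.0
```

```bash
python3 shift.py '0 0 0.002 0 0 0;0 0 0.002 0 0 0;0 0 0.002 0 0 0'
python3 shift.py '0 0 -0.02 0 0 0;0 0 -0.04 0 0 0;0 0 -0.04 0 0 0'
```

```text
time_s: 3.75
ee_pos: [0.6211, 0.0117, 0.0601]
orientation: [3.142, 0.001, 0.001]
contact_force: [-1.4, -0.4, 9.3]
opening: -0.002
grasp_force: 4.2
time_s: 4.0
ee_pos: [0.6229, 0.012, 0.1025]
orientation: [-3.141, -0.001, -0.008]
contact_force: [1.3, 0.2, 0.4]
opening: 0.005
grasp_force: 0.0
```

```bash
python3 shift.py '-0.002 -0.024 0 0 0 0;-0.002 -0.047 0 0 0 0;-0.002 -0.047 0 0 0 0;-0.002 -0.047 0.015 0 0 0;-0.002 -0.047 0.025 0 0 0'
python3 shift.py '0 0 0.005 0 0 0;0 0 0.01 0 0 0;0 0 0.014 0 0 0;0 0 0.014 0 0 0;0 0 0.014 0 0 0'
```

```text
time_s: 4.42
ee_pos: [0.6184, 0.0591, 0.0733]
orientation: [3.142, 0.003, -0.001]
contact_force: [-0.4, -0.7, 0.3]
opening: 0.003
grasp_force: 0.0
time_s: 4.83
ee_pos: [0.6183, 0.0581, 0.0605]
orientation: [3.141, 0.0, -0.002]
contact_force: [-3.8, -0.0, 4.5]
opening: 0.002
grasp_force: 2.3
```

```bash
python3 shift.py '0 0 0.001 0 0 0;0 0 0.001 0 0 0'
python3 shift.py '0 0 -0.04 0 0 0;0 0 -0.08 0 0 0;0 -0.03 -0.11 0 0 0;-0.02 -0.06 -0.14 0 0 0.1;-0.04 -0.085 -0.16 0 0 0.2'
python3 shift.py '-0.05 -0.03 -0.02 0 0 0.05;-0.05 -0.03 -0.02 0 0 0.05;-0.05 -0.03 -0.02 0 0 0.05;-0.05 -0.03 -0.02 0 0 0.05;-0.05 -0.03 -0.02 0 0 0.05'
python3 snap.py C
python3 shift.py '-0.07 0 0 0 0 0;-0.07 0 0 0 0 0;-0.07 0 0 0 0 0;-0.07 0 0 0 0 0;-0.07 0 0 0 0 0'
python3 snap.py D
python3 - <<'E'
from h import *
o=[]
for n in "CD":
    P=np.load(f"pics/{n}.npy");print([proj(P,np.array(p)).round() for p in ((.564,.166,.055),(.408,.205,.055),(.653,.144,.055))])
    o.append(cv2.resize(cv2.imread(f"pics/{n}.png"),(400,300),interpolation=cv2.INTER_AREA))
cv2.imwrite("pics/CD.png",np.hstack(o))
E
```

```text
time_s: 5.0
ee_pos: [0.6184, 0.0581, 0.0601]
orientation: [3.141, 0.0, -0.002]
contact_force: [-3.9, -1.4, 8.7]
opening: -0.0
grasp_force: 4.3
time_s: 5.42
ee_pos: [0.5813, 0.1427, 0.2208]
orientation: [-3.123, 0.324, -0.006]
contact_force: [-0.3, 1.2, 0.2]
opening: -0.005
grasp_force: 0.0
time_s: 5.83
ee_pos: [0.5373, 0.1806, 0.2381]
orientation: [3.116, -0.392, 0.001]
contact_force: [-0.2, -0.5, -0.5]
opening: 0.004
grasp_force: 0.0
time_s: 6.3
ee_pos: [0.47, 0.1978, 0.238]
orientation: [3.117, -0.394, 0.001]
contact_force: [0.0, 0.2, 0.6]
opening: -0.005
grasp_force: 0.0
[array([289., 157.]), array([288., 321.]), array([289.,  40.])]
[array([289.,  70.]), array([289., 256.]), array([289., -66.])]
```

View pics/CD.png

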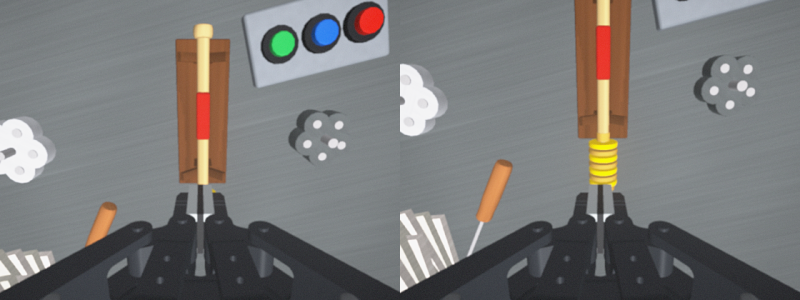

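C shows the brush almost vertical in the picture, with the block at about (203,117) in the half-size view. D shows the block at (203,52) and the bristles at (203,162). I measure the block and handle by colour.

Run:
```python
from h import *
R={}
for n in "CD":
    P=np.load(f"pics/{n}.npy");im=cv2.imread(f"pics/{n}.png");h=cv2.cvtColor(im,cv2.COLOR_BGR2HSV)
    m=((h[...,0]<8)|(h[...,0]>174))&(h[...,1]>170)&(h[...,2]>110);m[:,330:]=0;m[:,:200]=0
    k,l,st,ce=cv2.connectedComponentsWithStats(m.astype(np.uint8));i=1+st[1:,4].argmax()
    x,y,w,hh,a=st[i];R[n]=(P,ce[i],(x+w/2-.5,y-.5),(x+w/2-.5,y+hh-.5));print(n,st[i],ce[i])
    # handle columns
    for r in ((70,100,220,240) if n=="C" else (20,40,150,170)):
        row=h[r];q=np.where((row[:,0]>10)&(row[:,0]<28)&(row[:,2]>170)&(row[:,1]>60))[0];q=q[(q>240)&(q<330)];
        d=np.where((row[:,2]<150)&(row[:,1]>90))[0];d=d[(d>200)&(d<360)];print(r,q.min(),q.max(),(d.min(),d.max()) if len(d) else 0, ray(P,(q.mean(),r),.055).round(4))
for i in(1,2,3):print(tri((R["C"][0],np.array(R["C"][i])),(R["D"][0],np.array(R["D"][i]))))
for n in "CD":print([ray(R[n][0],R[n][i],.065).round(4) for i in(1,2,3)])
T=PR("top");print(tri((T,np.array((222.7,223.9))),(R["C"][0],R["C"][1]),(R["D"][0],R["D"][1])))
s=telemetry.sense();print(s['ee_pos'],np.degrees(np.arctan2(*Ro.from_rotvec(s['orientation']).as_matrix()[[1,0],0])))
```

```text
C [ 275  130   19   65 1231] [284.        161.9488221]
70 276 293 (np.int64(247), np.int64(320)) [0.6324 0.1526 0.055 ]
100 276 292 (np.int64(247), np.int64(319)) [0.6104 0.1586 0.055 ]
220 277 291 (np.int64(251), np.int64(316)) [0.5104 0.1837 0.055 ]
240 277 291 (np.int64(251), np.int64(315)) [0.4917 0.1885 0.055 ]
D [ 274   36   21   75 1536] [284.17578125  72.70377604]
20 276 293 (np.int64(245), np.int64(322)) [0.5998 0.161  0.055 ]Traceback (most recent call last):
  File "<stdin>", line 11, in <module>
    return umr_minimum(a, axis, None, out, keepdims, initial, where)
ValueError: zero-size array to reduction operation minimum which has no identity
```

Run:
```python
from h import *
C,D=[np.load(f"pics/{n}.npy") for n in "CD"]
c=[(284,161.95),(284,129.5),(284,194.5)];d=[(284.2,72.7),(284.2,35.5),(284.2,110.5)]
for a,b in zip(c,d):print(tri((C,np.array(a)),(D,np.array(b))),ray(C,a,.065).round(4),ray(D,b,.065).round(4))
T=PR("top");print(tri((T,np.array((222.7,223.9))),(C,np.array(c[0])),(D,np.array(d[0]))))
s=telemetry.sense();print(s['ee_pos'],np.degrees(np.arctan2(*Ro.from_rotvec(s['orientation']).as_matrix()[[1,0],0])),np.degrees(np.arctan2(.1526-.1885,.6324-.4917)))
```

```text
(array([0.56255483, 0.17072683, 0.06363105]), [array([-0., -0.]), array([0., 0.])]) [0.5628 0.1707 0.065 ] [0.5625 0.1708 0.065 ]
(array([0.5881094 , 0.16426675, 0.06298198]), [array([-0., -0.]), array([0., 0.])]) [0.5882 0.1642 0.065 ] [0.5878 0.1644 0.065 ]
(array([0.53514849, 0.1776306 , 0.06229005]), [array([-0., -0.]), array([0., 0.])]) [0.5358 0.1775 0.065 ] [0.5352 0.1777 0.065 ]
(array([0.56318387, 0.16890746, 0.05290787]), [array([-0.7,  0.4]), array([ 1.7, -3.2]), array([ 1.9, -0.3])])
[0.47027335 0.19778305 0.23803721] -14.425521385709544 -14.31377221538685
```

```bash
python3 shift.py '0.095 0.003 0.08 0 0 0;0.095 0.003 0.08 0 0 0;0.095 0.003 0.08 0 0 0;0.095 0.003 0.08 0 0 0;0.095 0.003 0.08 0 0 0' 1
python3 shift.py '0 0 0.03 0 0 0;0 0 0.05 0 0 0;0 0 0.06 0 0 0;0 0 0.06 0 0 0;0 0 0.06 0 0 0'
python3 snap.py E
python3 - <<'E'
from h import *
s=telemetry.sense();print(s['ee_pos'])
P=np.load("pics/E.npy");im=cv2.imread("pics/E.png");h=cv2.cvtColor(im,cv2.COLOR_BGR2HSV)
m=((h[...,0]<8)|(h[...,0]>174))&(h[...,1]>170)&(h[...,2]>110);m[:,400:]=0;m[:,:150]=0
k,l,st,ce=cv2.connectedComponentsWithStats(m.astype(np.uint8));i=1+st[1:,4].argmax();x,y,w,hh,a=st[i]
print(st[i],ce[i]);print([ray(P,(x+w/2-.5,v),.065) for v in (y-.5,y+hh-.5)])
E
```

```text
time_s: 6.77
ee_pos: [0.5613, 0.17, 0.1552]
orientation: [3.114, -0.397, -0.006]
contact_force: [-0.4, 0.0, 0.5]
opening: 0.708
grasp_force: 0.0
time_s: 7.18
ee_pos: [0.5604, 0.1729, 0.0991]
orientation: [-3.117, 0.39, -0.001]
contact_force: [0.5, 0.2, -0.2]
opening: 0.999
grasp_force: 0.0
[0.56093817 0.17306577 0.09971493]
[ 267  202   34  108 3491] [283.43139502 255.23660842]
[array([0.5901564 , 0.16387679, 0.065     ]), array([0.53630853, 0.1773998 , 0.065     ])]
```

```bash
python3 shift.py '0.003 0.002 0.02 0 0 0;0.003 0.002 0.035 0 0 0;0.003 0.002 0.041 0 0 0;0.003 0.002 0.041 0 0 0;0.003 0.002 0.041 0 0 0'
python3 shift.py '0 0 0 0 0 0;0 0 0 0 0 0;0 0 0 0 0 0;0 0 0 0 0 0;0 0 0 0 0 0' 0 40
python3 shift.py '0 0 0 0 0 0;0 0 0 0 0 0;0 0 0 0 0 0;0 0 0 0 0 0;0 0 0 0 0 0'
python3 snap.py F
python3 - <<'E'
from h import *
P=np.load("pics/F.npy");im=cv2.imread("pics/F.png");h=cv2.cvtColor(im,cv2.COLOR_BGR2HSV)
m=((h[...,0]<8)|(h[...,0]>174))&(h[...,1]>170)&(h[...,2]>110);m[:,400:]=0;m[:,:150]=0
k,l,st,ce=cv2.connectedComponentsWithStats(m.astype(np.uint8));i=1+st[1:,4].argmax();x,y,w,hh,a=st[i]
print(st[i],ce[i]);print([ray(P,(x+w/2-.5,v),.065) for v in (y-.5,y+hh-.5)])
for r in (60,80,100,120,140):
    row=h[r];q=np.where((row[:,0]>10)&(row[:,0]<28)&(row[:,2]>170)&(row[:,1]>60))[0];q=q[(q>230)&(q<340)];
    if len(q):
        print(r,q.min(),q.max(),ray(P,(q.mean(),r),.055))
E
```

```text
time_s: 7.65
ee_pos: [0.5631, 0.1703, 0.0583]
orientation: [-3.117, 0.39, -0.002]
contact_force: [0.0, 0.3, -0.3]
opening: 1.0
grasp_force: 0.0
time_s: 8.07
ee_pos: [0.5627, 0.1699, 0.0576]
orientation: [-3.117, 0.39, -0.001]
contact_force: [-0.1, -0.3, 0.1]
opening: 0.307
grasp_force: 0.0
time_s: 8.48
ee_pos: [0.563, 0.1706, 0.0576]
orientation: [-3.116, 0.39, -0.001]
contact_force: [0.5, 2.9, 4.0]
opening: 0.18
grasp_force: 44.2
[ 258  239   45  137 5563] [280.2128348  306.93025346]
[array([0.59140572, 0.16353784, 0.065     ]), array([0.53650119, 0.17747825, 0.065     ])]
60 250 312 [0.64695124 0.14911349 0.055     ]
80 260 302 [0.64110167 0.15059365 0.055     ]
100 261 301 [0.63507065 0.15211973 0.055     ]
120 261 301 [0.6288496  0.15369389 0.055     ]
140 261 300 [0.62247139 0.15548395 0.055     ]
```

Gripped (44 N). The wrist camera puts the block centre within 1 mm of the TCP, so wrist-camera measurements can be trusted.

```bash
python3 shift.py '0 0 -0.01 0 0 0;0 0 -0.03 0 0 0;0 0 -0.06 0 0 0;0 0 -0.1 0 0 0;0 0 -0.14 0 0 0' - 60
python3 shift.py '0 0 -0.04 0 0 0;0 0 -0.05 0 0 0;0 0 -0.05 0 0 0'
cat > plan.py <<'E'
import sys;from h import *
M=np.array(eval(sys.argv[1]));yaw=np.radians(float(sys.argv[2]));zs=[float(v) for v in sys.argv[3:]]
c,s=np.cos(np.radians(35)),np.sin(np.radians(35));d=np.array([c*np.cos(yaw),c*np.sin(yaw),s])
y=np.array([np.sin(yaw),-np.cos(yaw),0]);R=np.c_[d,y,np.cross(d,y)]
st=telemetry.sense();R0=Ro.from_rotvec(st['orientation']).as_matrix()
print(st['ee_pos'],st['contact_force'])
print('rot',Ro.from_matrix(R0.T@R).as_rotvec().round(3))
for z in zs:
    O=M+d*(z-.11+.165);T=O-.0026*R[:,2];print(z,'T',T.round(4),'shift',(R0.T@(T-st['ee_pos'])).round(4))
# present tip in cup frame
tip=st['ee_pos']+R0@[-.165,0,.0026];print('tip cup(x~,y~,z)',(R.T@(tip-M))[[1,2,0]].round(4)+[0,0,.11])
E
python3 plan.py .4855,-.231,.118 8.8 .18 .15
```

```text
time_s: 8.95
ee_pos: [0.5611, 0.1683, 0.1979]
orientation: [3.114, -0.391, -0.006]
contact_force: [0.6, -0.2, -0.7]
opening: 0.176
grasp_force: 59.8
time_s: 9.2
ee_pos: [0.5641, 0.1697, 0.2513]
orientation: [-3.115, 0.392, -0.009]
contact_force: [0.4, -0.9, -1.4]
opening: 0.18
grasp_force: 59.9
[0.56414838 0.16968029 0.25126384] [ 0.38999181 -0.90697149 -1.44674477]
rot [ 0.122  0.596 -0.392]
0.18 T [ 0.6743 -0.2018  0.2549] shift [ 0.1987  0.3326 -0.0035]
0.15 T [ 0.65   -0.2055  0.2377] shift [0.176  0.3423 0.0136]
tip cup(x~,y~,z) [-0.4488 -0.1135  0.174 ]
```

```bash
python3 shift.py '0.1 0.17 -0.01 0.06 0.3 -0.2;0.1 0.17 -0.01 0.06 0.3 -0.2;0.1 0.17 -0.01 0.06 0.3 -0.2;0.1 0.17 -0.01 0.06 0.3 -0.2;0.1 0.17 -0.01 0.06 0.3 -0.2'
python3 plan.py .4855,-.231,.118 8.8 .18
```

```text
time_s: 9.62
ee_pos: [0.6144, -0.0245, 0.2542]
orientation: [-3.087, 0.077, -0.465]
contact_force: [1.2, -0.3, -0.9]
opening: 0.175
grasp_force: 59.8
[ 0.61444595 -0.02450923  0.25419359] [ 1.21071629 -0.28971504 -0.89247454]
rot [ 0.064  0.308 -0.192]
0.18 T [ 0.6743 -0.2018  0.2549] shift [0.0665 0.1742 0.0149]
tip cup(x~,y~,z) [-0.2168 -0.0666  0.1633]
```

```bash
python3 shift.py '0.066 0.174 0.015 0.064 0.308 -0.192;0.066 0.174 0.015 0.064 0.308 -0.192;0.066 0.174 0.015 0.064 0.308 -0.192;0.066 0.174 0.015 0.064 0.308 -0.192;0.066 0.174 0.015 0.064 0.308 -0.192'
python3 shift.py '0 0 0 0 0 0;0 0 0 0 0 0;0 0 0 0 0 0'
python3 snap.py G
python3 - <<'E'
from h import *
a=cv2.resize(cv2.imread("pics/G.png"),(800,600));P=np.load("pics/G.npy")
cv2.imwrite("pics/Gb.png",a)
t=grab_frame("top")[:,:,::-1];s=grab_frame("side")[:,:,::-1]
cv2.imwrite("pics/tG.png",t);cv2.imwrite("pics/sG.png",s)
o=[cv2.resize(i,(400,300),interpolation=cv2.INTER_CUBIC) for i in (cv2.imread("pics/G.png"),s[120:270,320:520],t[210:330,300:460])]
cv2.imwrite("pics/Gm.png",np.vstack([np.hstack(o[:2]),np.hstack([o[2],o[2]*0])]))
E
python3 plan.py .4855,-.231,.118 8.8 .18 .15
```

```text
time_s: 10.03
ee_pos: [0.6687, -0.1807, 0.2527]
orientation: [-2.939, -0.233, -0.927]
contact_force: [0.2, 0.8, -1.1]
opening: 0.179
grasp_force: 59.9
time_s: 10.28
ee_pos: [0.6708, -0.181, 0.2545]
orientation: [-2.94, -0.227, -0.928]
contact_force: [-0.9, 1.0, -1.7]
opening: 0.177
grasp_force: 59.8
[ 0.67202388 -0.17842068  0.25640394] [-0.43907287  0.07346096 -0.49702314]
rot [-0.005 -0.004  0.004]
0.18 T [ 0.6743 -0.2018  0.2549] shift [-0.0021  0.0234  0.0003]
0.15 T [ 0.65   -0.2055  0.2377] shift [-0.0321  0.0233  0.0002]
tip cup(x~,y~,z) [-0.0228  0.0002  0.182 ]
```

View pics/Gm.png

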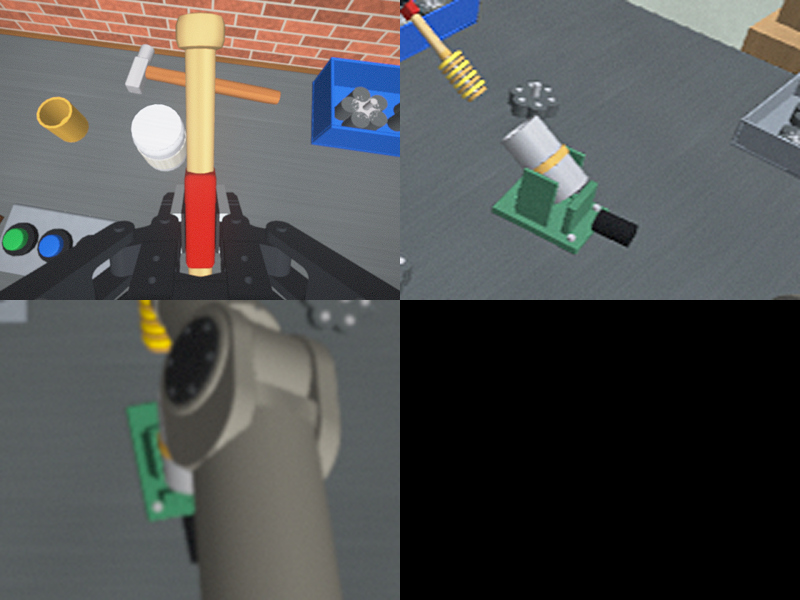

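```bash
python3 shift.py '-0.002 0.0235 0 0 0 0;-0.02 0.0235 0 0 0 0;-0.04 0.0235 0 0 0 0;-0.04 0.0235 0 0 0 0;-0.04 0.0235 0 0 0 0'
python3 shift.py '0 0 0 0 0 0;0 0 0 0 0 0;0 0 0 0 0 0'
python3 plan.py .4855,-.231,.118 8.8 .13
python3 - <<'E'
from h import *
s=grab_frame("side")[:,:,::-1];cv2.imwrite("pics/sH.png",s)
cv2.imwrite("pics/sHb.png",cv2.resize(s[125:245,330:490],(800,600),interpolation=cv2.INTER_CUBIC))
S=PR("side");st=telemetry.sense();R=Ro.from_rotvec(st['orientation']).as_matrix()
f=lambda X:((proj(S,X)-[330,125])*5).round()
print([f(st['ee_pos']+R@[x,0,.0026]) for x in(-.165,-.1,-.03)])
d=np.array([.8095,.1253,.5736]);M=np.array([.4855,-.231,.118]);print([f(M-k*d) for k in(0,.05,.104,.11)])
E
```

```text
time_s: 10.85
ee_pos: [0.6431, -0.2078, 0.2334]
orientation: [-2.939, -0.231, -0.932]
contact_force: [-0.5, -0.6, -1.1]
opening: 0.175
grasp_force: 59.9
time_s: 11.1
ee_pos: [0.6451, -0.2081, 0.2352]
orientation: [-2.939, -0.232, -0.938]
contact_force: [-0.3, 0.7, -1.4]
opening: 0.173
grasp_force: 59.9
[ 0.64507348 -0.20807314  0.23520444] [-0.26071381  0.74592454 -1.36655777]
rot [-0.003 -0.007  0.003]
0.13 T [ 0.6338 -0.208   0.2262] shift [-0.0143 -0.0018  0.0009]
tip cup(x~,y~,z) [0.0023 0.0002 0.1443]
[array([207., 242.]), array([132., 149.]), array([51., 49.])]
[array([244., 293.]), array([302., 365.]), array([365., 443.]), array([372., 452.])]
```

View pics/sHb.png

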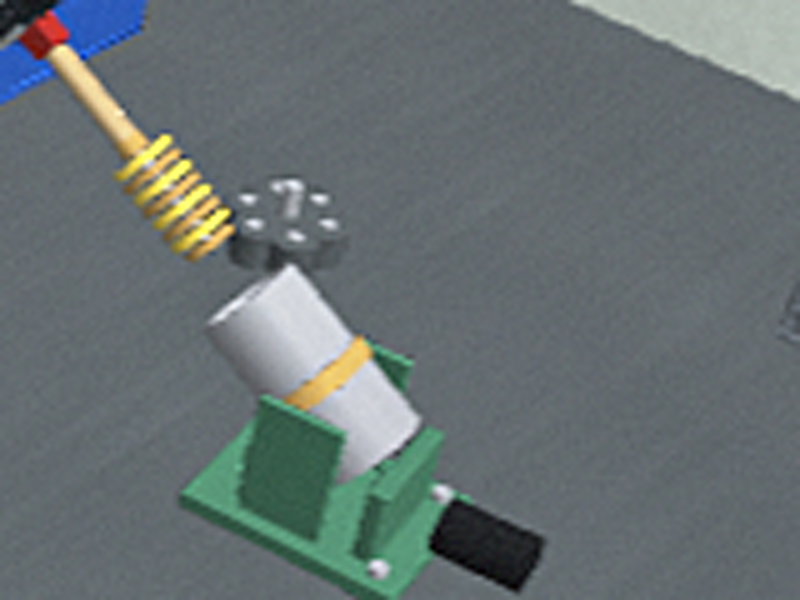

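Zoomed side view: brush end centre at (212,242), cup mouth centre at (249,295), cup base centre at (380,451). The brush axis misses the cup axis by about 2.5 mm, as the pose readout also says. I correct that and enter slowly.

```bash
python3 shift.py '-0.01 -0.002 0.0005 0 0 0;-0.02 -0.002 0.0005 0 0 0;-0.03 -0.002 0.0005 0 0 0;-0.04 -0.002 0.0005 0 0 0;-0.05 -0.002 0.0005 0 0 0'
python3 plan.py .4855,-.231,.118 8.8 .024
```

```text
time_s: 11.57
ee_pos: [0.6021, -0.2136, 0.2038]
orientation: [-2.94, -0.229, -0.934]
contact_force: [-0.6, -0.5, -1.0]
opening: 0.18
grasp_force: 59.9
[ 0.60209375 -0.21361566  0.20381777] [-0.63573828 -0.50482628 -1.01370652]
rot [-0.003 -0.004  0.001]
0.024 T [ 0.548  -0.2213  0.1654] shift [-0.0668 -0.0007 -0.0002]
tip cup(x~,y~,z) [0.0008 0.0007 0.0908]
```

```bash
python3 shift.py '-0.01 0 0 0 0 0;-0.02 0 0 0 0 0;-0.03 0 0 0 0 0;-0.035 0 0 0 0 0;-0.035 0 0 0 0 0'
python3 plan.py .4855,-.231,.118 8.8 .02
```

```text
time_s: 11.98
ee_pos: [0.5734, -0.2184, 0.1833]
orientation: [-2.94, -0.227, -0.932]
contact_force: [0.1, -0.4, -0.3]
opening: 0.173
grasp_force: 59.9
[ 0.57343424 -0.21838613  0.18325145] [ 0.08873883 -0.38038105 -0.33945344]
rot [-0.003 -0.003 -0.001]
0.02 T [ 0.5447 -0.2218  0.1631] shift [-0.0352 -0.001  -0.0002]
tip cup(x~,y~,z) [0.0009 0.0006 0.0552]
```

```bash
python3 shift.py '-0.01 -0.0005 0 0 0 0;-0.02 -0.001 0 0 0 0;-0.03 -0.001 0 0 0 0;-0.036 -0.001 0 0 0 0;-0.036 -0.001 0 0 0 0'
python3 shift.py '0 0 0 0 0 0;0 0 0 0 0 0'
python3 plan.py .4855,-.231,.118 8.8 .02 .092
```

```text
time_s: 12.4
ee_pos: [0.5444, -0.2215, 0.1626]
orientation: [-2.94, -0.228, -0.933]
contact_force: [-0.8, 0.4, -0.8]
opening: 0.172
grasp_force: 59.9
time_s: 12.57
ee_pos: [0.5468, -0.2212, 0.1643]
orientation: [-2.94, -0.231, -0.936]
contact_force: [0.1, -0.0, -0.8]
opening: 0.177
grasp_force: 59.9
[ 0.54677371 -0.22119287  0.16426733] [ 0.12823203 -0.03695907 -0.83152088]
rot [-0.002 -0.006  0.002]
0.02 T [ 0.5447 -0.2218  0.1631] shift [-0.0024  0.0003 -0.0003]
0.092 T [ 0.603  -0.2128  0.2044] shift [0.0696 0.0005 0.0001]
tip cup(x~,y~,z) [0.0001 0.0013 0.0224]
```

```bash
python3 shift.py '-0.005 0 -0.001 0 0 0;-0.005 0 -0.001 0 0 0;-0.005 0 -0.001 0 0 0'
python3 plan.py .4855,-.231,.118 8.8 .017
python3 shift.py '0.015 0 0 0 0 0;0.035 0 0 0 0 0;0.055 0 0 0 0 0;0.075 0 0 0 0 0;0.078 0 0 0 0 0'
python3 shift.py '0 0 0 0 0 0;0 0 0 0 0 0'
python3 plan.py .4855,-.231,.118 8.8 .017
```

```text
time_s: 12.82
ee_pos: [0.542, -0.222, 0.1621]
orientation: [-2.939, -0.23, -0.936]
contact_force: [0.1, -0.3, -1.3]
opening: 0.178
grasp_force: 59.9
[ 0.54198238 -0.2219741   0.1620554 ] [ 0.12623787 -0.27571245 -1.31880446]
rot [-0.002 -0.006  0.002]
0.017 T [ 0.5423 -0.2222  0.1614] shift [-0.0001  0.0003  0.0007]
tip cup(x~,y~,z) [0.     0.0003 0.0171]
time_s: 13.23
ee_pos: [0.6087, -0.211, 0.2103]
orientation: [-2.938, -0.235, -0.943]
contact_force: [0.8, -0.8, -0.5]
opening: 0.174
grasp_force: 59.9
time_s: 13.4
ee_pos: [0.6037, -0.2118, 0.2061]
orientation: [-2.939, -0.231, -0.933]
contact_force: [-1.5, -0.2, -1.3]
opening: 0.175
grasp_force: 59.9
[ 0.60372126 -0.21175237  0.20605265] [-1.51497332 -0.20257366 -1.27905017]
rot [-0.003 -0.004  0.002]
0.017 T [ 0.5423 -0.2222  0.1614] shift [-0.0766  0.0008  0.0005]
tip cup(x~,y~,z) [-0.0006 -0.0001  0.0936]
```

Second and third strokes.

```bash
python3 shift.py '-0.02 0 0 0 0 0;-0.04 0 0 0 0 0;-0.058 0 0 0 0 0;-0.07 0 0 0 0 0;-0.077 0 0 0 0 0'
python3 shift.py '0 0 0 0 0 0;0 0 0 0 0 0;0 0 0 0 0 0'
python3 plan.py .4855,-.231,.118 8.8 .017
python3 shift.py '0.015 0 0 0 0 0;0.035 0 0 0 0 0;0.055 0 0 0 0 0;0.072 0 0 0 0 0;0.077 0 0 0 0 0'
python3 shift.py '0 0 0 0 0 0;0 0 0 0 0 0'
python3 plan.py .4855,-.231,.118 8.8 .017
python3 shift.py '-0.02 0 0 0 0 0;-0.04 0 0 0 0 0;-0.058 0 0 0 0 0;-0.07 0 0 0 0 0;-0.077 0 0 0 0 0'
python3 shift.py '0 0 0 0 0 0;0 0 0 0 0 0;0 0 0 0 0 0'
python3 plan.py .4855,-.231,.118 8.8 .017
python3 -c "
from h import *
cv2.imwrite('pics/sI.png',cv2.resize(grab_frame('side')[125:245,330:490,::-1],(800,600),interpolation=cv2.INTER_CUBIC))"
```

```text
time_s: 13.82
ee_pos: [0.5385, -0.2225, 0.1597]
orientation: [-2.94, -0.225, -0.929]
contact_force: [-0.0, 0.1, -0.8]
opening: 0.178
grasp_force: 59.9
time_s: 14.07
ee_pos: [0.5423, -0.2221, 0.1624]
orientation: [-2.94, -0.229, -0.935]
contact_force: [0.2, 0.2, 0.4]
opening: 0.176
grasp_force: 59.9
[ 0.54229122 -0.22212312  0.16235597] [0.19122071 0.15993771 0.37725435]
rot [-0.002 -0.005  0.001]
0.017 T [ 0.5423 -0.2222  0.1614] shift [-0.0005  0.0001  0.0008]
tip cup(x~,y~,z) [0.0001 0.0001 0.0175]
time_s: 14.48
ee_pos: [0.608, -0.2108, 0.2099]
orientation: [-2.938, -0.235, -0.942]
contact_force: [0.3, -0.4, -0.4]
opening: 0.175
grasp_force: 59.9
time_s: 14.65
ee_pos: [0.604, -0.2115, 0.2063]
orientation: [-2.939, -0.232, -0.934]
contact_force: [-0.3, -0.0, -1.4]
opening: 0.177
grasp_force: 59.9
[ 0.60400714 -0.21149713  0.20634815] [-0.32195913 -0.01496182 -1.41444491]
rot [-0.003 -0.005  0.003]
0.017 T [ 0.5423 -0.2222  0.1614] shift [-0.0771  0.0009  0.0005]
tip cup(x~,y~,z) [-0.0007 -0.0001  0.0941]
time_s: 15.07
ee_pos: [0.5387, -0.2225, 0.1598]
orientation: [-2.94, -0.225, -0.929]
contact_force: [0.8, 0.1, -1.0]
opening: 0.175
grasp_force: 59.9
time_s: 15.32
ee_pos: [0.5423, -0.2221, 0.1624]
orientation: [-2.94, -0.229, -0.935]
contact_force: [-0.0, -0.3, -1.9]
opening: 0.18
grasp_force: 59.9
[ 0.54233739 -0.22213857  0.16239577] [-0.03652844 -0.32431674 -1.8910746 ]
rot [-0.002 -0.005  0.001]
0.017 T [ 0.5423 -0.2222  0.1614] shift [-0.0006  0.0001  0.0008]
tip cup(x~,y~,z) [0.0001 0.0001 0.0176]
```

```bash
python3 shift.py '0.015 0 0 0 0 0;0.035 0 0 0 0 0;0.055 0 0 0 0 0;0.072 0 0 0 0 0;0.09 0 0 0 0 0'
python3 shift.py '0 0 0 0 0 0;0 0 0 0 0 0;0.03 0 0 0 0 0;0.065 0 0 0 0 0;0.09 0 0 0 0 0'
cat > back.py <<'E'
import sys;from h import *
T=np.array(eval(sys.argv[1]));y=np.radians(-14.37);R=np.array([[np.cos(y),np.sin(y),0],[np.sin(y),-np.cos(y),0],[0,0,-1]])
st=telemetry.sense();R0=Ro.from_rotvec(st['orientation']).as_matrix();print(st['ee_pos'],'rot',Ro.from_matrix(R0.T@R).as_rotvec().round(3),'shift',(R0.T@(T-st['ee_pos'])).round(4))
E
python3 back.py .563,.1706,.25
```

```text
time_s: 15.78
ee_pos: [0.6162, -0.2096, 0.2155]
orientation: [-2.939, -0.232, -0.936]
contact_force: [-1.0, 0.6, -1.6]
opening: 0.176
grasp_force: 59.9
time_s: 16.2
ee_pos: [0.6879, -0.1994, 0.2667]
orientation: [-2.94, -0.228, -0.934]
contact_force: [1.3, 0.3, -0.8]
opening: 0.174
grasp_force: 60.0
[ 0.68787222 -0.19936773  0.26666481] rot [-0.126 -0.607  0.393] shift [-0.0639 -0.3848 -0.0241]
```

```bash
python3 shift.py '-0.03 -0.2 -0.012 -0.06 -0.3 0.2;-0.03 -0.2 -0.012 -0.06 -0.3 0.2;-0.03 -0.2 -0.012 -0.06 -0.3 0.2;-0.03 -0.2 -0.012 -0.06 -0.3 0.2;-0.03 -0.2 -0.012 -0.06 -0.3 0.2'
python3 back.py .563,.1706,.2
```

```text
time_s: 16.62
ee_pos: [0.6404, -0.0504, 0.2595]
orientation: [-3.077, 0.091, -0.48]
contact_force: [1.5, 0.7, -0.7]
opening: 0.174
grasp_force: 59.9
[ 0.6403553  -0.05036774  0.25952404] rot [-0.065 -0.304  0.19 ] shift [-0.1053 -0.2143  0.0368]
```

```bash
python3 shift.py '-0.105 -0.214 0.037 -0.065 -0.304 0.19;-0.105 -0.214 0.037 -0.065 -0.304 0.19;-0.105 -0.214 0.037 -0.065 -0.304 0.19;-0.105 -0.214 0.037 -0.065 -0.304 0.19;-0.105 -0.214 0.037 -0.065 -0.304 0.19'
python3 shift.py '0 0 0 0 0 0;0 0 0 0 0 0;0 0 0 0 0 0'
python3 back.py .563,.1706,.14
```

```text
time_s: 17.03
ee_pos: [0.572, 0.1418, 0.2067]
orientation: [-3.116, 0.386, -0.0]
contact_force: [0.4, -0.1, -0.7]
opening: 0.177
grasp_force: 59.9
time_s: 17.28
ee_pos: [0.5722, 0.1396, 0.2077]
orientation: [-3.117, 0.385, -0.002]
contact_force: [-0.2, -0.6, -0.0]
opening: 0.177
grasp_force: 59.9
[0.57222947 0.13959541 0.20769187] rot [-0.001 -0.001  0.005] shift [-0.0165 -0.0277  0.0677]
```

```bash
python3 shift.py '-0.0165 -0.028 0.01 0 0 0.004;-0.0165 -0.028 0.03 0 0 0.004;-0.0165 -0.028 0.06 0 0 0.004;-0.0165 -0.028 0.068 0 0 0.004;-0.0165 -0.028 0.068 0 0 0.004'
python3 shift.py '0 0 0 0 0 0;0 0 0 0 0 0'
python3 back.py .563,.1706,.08
```

```text
time_s: 17.7
ee_pos: [0.5626, 0.1691, 0.1383]
orientation: [3.115, -0.395, -0.003]
contact_force: [-0.4, -0.5, -0.1]
opening: 0.177
grasp_force: 59.9
time_s: 17.87
ee_pos: [0.5652, 0.171, 0.1421]
orientation: [-3.114, 0.394, -0.007]
contact_force: [0.4, -0.6, -1.4]
opening: 0.175
grasp_force: 59.9
[0.56520732 0.17103717 0.14205864] rot [-0.003 -0.004 -0.001] shift [-0.0023  0.0012  0.062 ]
```

```bash
python3 shift.py '-0.0015 0.0005 0.03 0 0 0;-0.0015 0.0005 0.055 0 0 0;-0.0015 0.0005 0.06 0 0 0;-0.0015 0.0005 0.06 0 0 0;-0.0015 0.0005 0.06 0 0 0'
python3 shift.py '0 0 0 0 0 0;0 0 0 0 0 0'
python3 back.py .563,.1706,.06
```

```text
time_s: 18.28
ee_pos: [0.5636, 0.172, 0.082]
orientation: [-3.114, 0.391, -0.007]
contact_force: [-0.1, 0.0, -0.7]
opening: 0.177
grasp_force: 59.9
time_s: 18.45
ee_pos: [0.5638, 0.1723, 0.0823]
orientation: [-3.114, 0.391, -0.008]
contact_force: [-0.0, 0.5, -1.0]
opening: 0.175
grasp_force: 59.9
[0.56375272 0.17230103 0.08231732] rot [-0.004 -0.005  0.001] shift [-0.0004  0.0019  0.0223]
```

```bash
python3 shift.py '0 0.002 0.008 -0.004 -0.004 0;0 0.002 0.016 -0.004 -0.004 0;0 0.002 0.022 -0.004 -0.004 0;0 0.002 0.024 -0.004 -0.004 0;0 0.002 0.024 -0.004 -0.004 0'
python3 shift.py '0 0 0 0 0 0;0 0 0 0 0 0'
python3 back.py .563,.1706,.0576
```

```text
time_s: 18.87
ee_pos: [0.5624, 0.1708, 0.0573]
orientation: [3.117, -0.39, -0.003]
contact_force: [-4.5, 1.3, 12.6]
opening: 0.176
grasp_force: 61.9
time_s: 19.03
ee_pos: [0.5624, 0.1708, 0.0574]
orientation: [3.117, -0.391, -0.002]
contact_force: [-3.8, -0.1, 12.5]
opening: 0.177
grasp_force: 61.9
[0.56237593 0.17080804 0.05738233] rot [0.    0.002 0.002] shift [ 0.0007  0.     -0.0002]
```

```bash
python3 shift.py '0 0 -0.0005 0 0 0;0 0 -0.001 0 0 0;0 0 -0.001 0 0 0'
python3 shift.py '0 0 0 0 0 0;0 0 0 0 0 0;0 0 0 0 0 0;0 0 0 0 0 0;0 0 0 0 0 0' 1
python3 shift.py '0 0 0 0 0 0;0 0 0 0 0 0;0 0 0 0 0 0;0 0 0 0 0 0;0 0 0 0 0 0'
python3 shift.py '0 0 -0.01 0 0 0;0 0 -0.03 0 0 0;0 0 -0.06 0 0 0;0 0 -0.1 0 0 0;0 0 -0.14 0 0 0'
python3 shift.py '-0.03 0 -0.04 0 0 0;-0.03 0 -0.04 0 0 0;-0.03 0 -0.04 0 0 0;-0.03 0 -0.04 0 0 0'
python3 snap.py Z
python3 - <<'E'
from h import *
P=np.load("pics/Z.npy");im=cv2.imread("pics/Z.png");h=cv2.cvtColor(im,cv2.COLOR_BGR2HSV)
m=((h[...,0]<8)|(h[...,0]>174))&(h[...,1]>170)&(h[...,2]>110);m[:,330:]=0;m[:,:200]=0
k,l,st,ce=cv2.connectedComponentsWithStats(m.astype(np.uint8));i=1+st[1:,4].argmax();print(st[i],ray(P,ce[i],.065))
s=grab_frame("side")[150:360,180:460,::-1]
cv2.imwrite("pics/Zb.png",np.vstack([cv2.resize(i,(400,300)) for i in(im,s)]))
E
```

```text
time_s: 19.28
ee_pos: [0.5624, 0.1708, 0.0576]
orientation: [3.117, -0.39, -0.002]
contact_force: [-0.5, 1.7, 4.4]
opening: 0.18
grasp_force: 60.7
time_s: 19.7
ee_pos: [0.5619, 0.1698, 0.0573]
orientation: [3.115, -0.391, -0.004]
contact_force: [-0.5, 0.1, 0.5]
opening: 0.871
grasp_force: 0.0
time_s: 20.12
ee_pos: [0.5621, 0.1701, 0.0576]
orientation: [3.116, -0.391, -0.003]
contact_force: [0.5, -0.1, 0.0]
opening: 1.001
grasp_force: 0.0
time_s: 20.53
ee_pos: [0.5616, 0.1699, 0.1992]
orientation: [3.115, -0.391, -0.005]
contact_force: [1.1, 1.5, -0.2]
opening: 1.001
grasp_force: 0.0
time_s: 20.87
ee_pos: [0.5332, 0.1778, 0.238]
orientation: [3.117, -0.39, -0.002]
contact_force: [0.7, -0.2, -0.1]
opening: 1.003
grasp_force: 0.0
[ 270  126   20   66 1255] [0.56278992 0.17070706 0.065     ]
```

View pics/Zb.png

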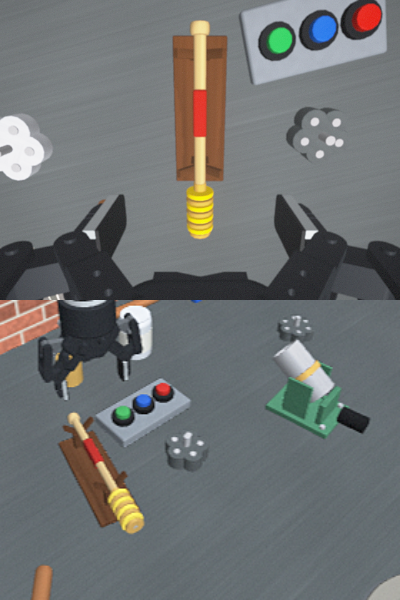

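The brush lies in both notches. The block is at (0.563, 0.171), as at the start, and the bristles point the same way. The gripper is clear of everything and all three keys are up.

```bash
python3 -c "
from rig import manip, telemetry, grab_frame, camera_model
print(manip.finish_job())"
```

```text
the job is handed in; nothing more can be done
None
```

I pressed the blue key and then the green, scrubbed the cup three times to an estimated 12 mm above the bore floor without feeling any contact, laid the brush back in its rest within about 1 mm of where it started, let go, and handed the job in at about 21 s; no verdict was shown.

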